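# Lay the sweetener tray for a guest

## Robot

A 6-joint arm with a two-finger parallel gripper is mounted at the origin on a cart in front of the work surface, level with it; the furniture and walls round the work are solid. World frame = base frame: x ahead of the robot, y to its left, z up, the work surface at z = 0. Lengths are in m, angles in rad, forces in N, time in s.
With the tool pointing down it reaches from about 0.275 to 0.85 m from the base axis. Payload 19 kg.
Tool frame: the origin (TCP) lies at the very end of the fingers, on their centre line; the grasp point (between the pads) lies 19 mm behind it; z points along the fingers, y is the line along which they close (so a half turn about z gives the same grasp; the last joint's range is limited). The gripper opens to 85 mm and grips with 20 to 120 N. Pads are 22 mm wide; open, the fingers measure 114 mm over their backs; the gripper's body (76 mm by 85 mm) begins 54 mm behind the grasp point. The pads swing forward as they close: fully open they stand 13 mm farther back than shut.
Start: joints at [-1.406, 0.15, 1.437, -0, 1.554, -0.134], TCP at [0.169, -0.549, 0.231] pointing down, gripper open.
Joint ranges: [-2.8, 2.8], [-0.68, 2.1], [0.12, 2.68], [-1.39, 4.53], [0.16, 2.79], [-2.81, 2.81]. Speed limits (rad/s): [1.89, 1.89, 2.22, 3.01, 3.01, 3.01].

## Interface

Orientations are given as a unit quaternion [x, y, z, w].
In Python, from plant import robot gives the robot as it stands.
- The arm moves only by the tool play_rows, never from a script. Its argument "moves" is a list that holds one entry, the list of rows, each a list of 7 numbers: the shift along the tool's x, y, z each as a share of 0.1 m, from -1 to 1, then the turn, a rotation vector about the tool's x, y, z each as a share of 1.5 rad, from -1 to 1, then the finger opening in mm, from 0 to 85.4. In form: [[[tx, ty, tz, rx, ry, rz, claw], ...]]. A call has 1 to 12 rows; each row shifts and turns the commanded pose from where the row before left it, along the tool's axes as they then stand; what a row does not reach is not made up. A row lasts 1/8 s, in which the tool goes at most 62.5 mm and 10.7 degrees, less where a joint would pass 70% of its speed; a pose out of reach is approached as far as the arm can. A call with a number of a shift or a turn outside -1 to 1 is refused whole. A call with a gripper value outside its range is refused whole. The fingers move at their own pace and stop on an object; "force" is the grip in N (left out, the last holds). Time passes only in rows, so rows that do not move let the fingers close. It gives the time, the measured TCP pose, the force, the opening and the grip force at its end, in the units of the state.
- robot.get_obs(): the state, without advancing time (a new reading comes with each control period).
- robot.capture(name): name is "scene" or "top" or "wrist"; returns (picture, depth): 420x560x3 uint8, red, green, blue; 420x560 float32, m along the optical axis (not along the pixel's ray), 0 where there is no reading.
- robot.camera_info(name): a dict with "K" (3x3 intrinsics, pixels), "R" (3x3) and "t" (3): a world point X has camera coordinates R X + t. Camera axes: x right, y down, z forward; pixel columns grow to the right and rows downward; lengths in m; the calibration is good to about 2 mm. A picture is of the moment at which its call begins: read the wrist's pose just before it. camera_info takes no time and is no camera call; for the wrist camera it gives the pose at the moment of the call.
- robot.job_done(): hands the job in; it is judged then, once.
The state is a dict: "t": time; "joints": joint angles; "joint_velocities": joint speeds; "effort": joint torques, N m; "ee_pos": TCP position; "ee_rot": TCP orientation; "force": force on the tool from outside, world axes, zero at the start; "wrist_torque": the same for the moment, N m; "width": finger opening in m; "finger_force": force on a finger pad.
Only numpy, scipy, OpenCV 4.12 (cv2) and the standard library are available. Lean on these libraries where they do the work, as an engineer would, in place of code of your own. Each camera call takes 0.05 s, during which the arm holds its last target. There are 200 camera calls.

## Task

Lay the guest's tray: stand the tea light in the exact middle of the wooden tray, the sugar jar to its left and the green milk tin to its right, all three in one line along the middle of the tray with neighbouring centres about 6 cm apart, and lay the orange note block flat on the middle of the milk tin's top. Left and right are as the robot sees them; leave the cinnamon jar and the bell where they stand.

Things in the scene. Friction and masses are not known exactly. Their poses are not given: they have to be found in the camera images.
- tray: Fixed wooden serving tray, 130 x 200 mm. Origin at the centre of its underside, on the worktop; y runs along the 200 mm length, to the robot's left; x points away from the robot. Flat floor 8 mm above the worktop; the long sides (x = +-57 to +-65 mm) have rims 16 mm high, the short ends are open. (Behind the work, a tall clear screen stands at world x = 0.545.)
- candle: Tea light, a low round candle in a pale metal shell, 38 mm across, 15 mm high, 20 g. Origin at the centre of its underside, z up.
- sugar_jar: Clear jar of white sugar with a flat yellow lid, round, 60 mm body and lid, 110 mm high, 0.33 kg, lid fixed. Origin at the centre of its underside, z up.
- milk_tin: Closed round tin with a green label and flat bare metal top, 57 mm across, 72 mm high, 0.18 kg. Origin at the centre of its underside, z up.
- note_block: Orange block of paper order notes, rigid, 41 mm (its x) by 51 mm (its y), 8 mm thick, lying flat, 30 g. Origin at the centre of its underside, z up. Grasp its two sides.
- cinnamon_jar: Bystander: slim spice jar with a red cap, 44 mm across, 98 mm high, at the left near the robot. Origin at the centre of its underside.
- service_bell: Bystander: brass counter bell with a black foot, 68 mm across, 53 mm high, at the right near the robot. Origin at the centre of its underside.
Things that resemble listed ones, but are neither listed nor needed, are in the scene too. Of the things that look like the note_block, the largest one is meant.

How it is judged:
By the outcome, as a careful person would: the job done as asked, in the order asked, and still so for the second after the job is handed in, with the robot touching nothing.
It also fails if it takes over 112 s, if anything falls off the work surface, if the arm or the gripper's body presses on something with over 40 N, if the wrist force passes 120 N, or if a joint passes its speed limit or range.

## Working session

There is one attempt and no reset: what is moved stays moved. The work goes in short steps, Python scripts to look and compute and a tool call to move; the robot and the scene stay as the last step left them, time stands still between calls to the robot, and variables do not carry over. Pictures are saved under pics/ and viewed, at most 14 in all, crops included, and the job is handed in when it is done.

Besides the shell and the picture viewer there is one more tool, called after ">>>" as name(argument=value, ...), one argument or row to a line, values as JSON. play_rows: Moves the arm, as the interface text tells. Its arguments: {"type":"object","properties":{"moves":{"type":"array"},"force":{"type":"number"}},"required":["moves"]}

```bash
ls; mkdir -p pics
cat > h.py <<'E'
import numpy as np, cv2
from plant import robot
def cap(n):
    i=robot.camera_info(n); p,d=robot.capture(n); return p,d,i
def save(p,f): cv2.imwrite('pics/'+f,cv2.cvtColor(p,cv2.COLOR_RGB2BGR))
def ray(i,u,v,z):
    K,R,t=map(np.array,(i['K'],i['R'],i['t'])); c=-R.T@t
    d=R.T@np.linalg.inv(K)@np.array([u,v,1.]); return c+d*(z-c[2])/d[2]
def pts(d,i):
    K,R,t=map(np.array,(i['K'],i['R'],i['t'])); v,u=np.indices(d.shape)
    P=np.stack([(u-K[0,2])/K[0,0]*d,(v-K[1,2])/K[1,1]*d,d],-1)
    return (P-t)@R
E
python3 - <<'E'
from h import *
for n in('top','scene'):
    p,d,i=cap(n); save(p,n+'0.png'); np.savez(n+'0.npz',p=p,d=d,K=i['K'],R=i['R'],t=i['t'])
    print(n,i)
print(robot.get_obs())
E
```

```text
pics
top {'K': array([[411.3326644 ,   0.        , 278.49251452],
       [  0.        , 411.3326644 , 207.22695552],
       [  0.        ,   0.        ,   1.        ]]), 'R': array([[-0.36849457, -0.92960518,  0.00677906],
       [-0.73330825,  0.28618521, -0.61673093],
       [ 0.5713762 , -0.23223314, -0.78714484]]), 't': array([0.12129416, 0.36459165, 0.91701353])}
scene {'K': array([[404.49488876,   0.        , 273.63530698],
       [  0.        , 404.49488876, 206.61519712],
       [  0.        ,   0.        ,   1.        ]]), 'R': array([[ 0.98067858,  0.19550138, -0.00698155],
       [ 0.12561374, -0.65666303, -0.74364968],
       [-0.14996907,  0.72840433, -0.66853302]]), 't': array([-0.44182126, -0.07087788,  1.30995124])}
{'t': 0.1, 'joints': array([-1.40601166e+00,  1.50889957e-01,  1.43795255e+00,  5.96467003e-06,
        1.55382148e+00, -1.34024562e-01]), 'joint_velocities': array([-0.00019856, -0.00324448, -0.00321434,  0.00140817,  0.00103392,
        0.00020887]), 'effort': array([ 5.45043076e-03, -7.14373827e+01, -5.71783555e+01, -2.34102081e-04,
        7.33941182e-03, -4.94726964e-05]), 'ee_pos': array([ 0.16920126, -0.54930095,  0.23076924]), 'ee_rot': array([ 9.88859742e-01,  1.48849332e-01, -5.25668990e-06, -5.35646499e-04]), 'force': array([-0.32028926, -0.74225169, -0.0457531 ]), 'wrist_torque': array([-0.01578853,  0.01678977, -0.03587087]), 'finger_force': 0.0, 'width': 0.08518122782880107}
```

View pics/top0.png

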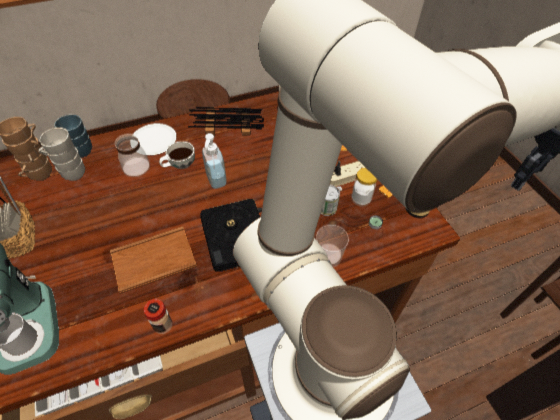

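View pics/scene0.png

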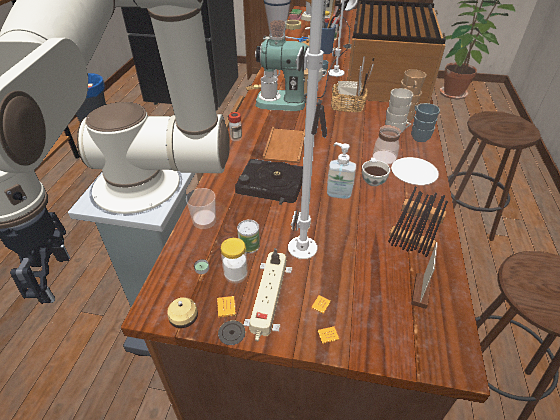

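The top view shows the tray at (152,260), the cinnamon jar at (157,315), a milk tin at (330,200) and the sugar jar at (364,187). The scene view shows the sugar jar at (234,260), the tin at (248,235), a candle-like disc at (202,267), the bell at (182,311), and orange blocks at (226,306), (321,303) and (328,335).

Run:
```python
from h import *
z=np.load('scene0.npz'); p=z['p']
c=p[120:350,150:350]; save(cv2.resize(c,None,fx=2.6,fy=2.6,interpolation=cv2.INTER_CUBIC),'crop1.png')
i=z; W=pts(z['d'],z)
hsv=cv2.cvtColor(p,cv2.COLOR_RGB2HSV)
m=((hsv[...,0]>12)&(hsv[...,0]<28)&(hsv[...,1]>190)&(hsv[...,2]>190)).astype(np.uint8)
cs,_=cv2.findContours(m,cv2.RETR_EXTERNAL,cv2.CHAIN_APPROX_NONE)
for k in cs:
    if cv2.contourArea(k)<60: continue
    q=np.array([ray(i,*x[0],.008)[:2] for x in k],np.float32)
    print(k.reshape(-1,2).mean(0).round(),cv2.contourArea(k),cv2.minAreaRect(q), W[tuple(k.reshape(-1,2).mean(0).astype(int)[::-1])])
for n,(u,v) in dict(table=(200,330),candle=(202,266),candlob=(268,175),sugar=(232,246),tin=(248,227),bell=(182,304),tray=(286,143),pole=(303,247),black=(270,170),strip=(267,290),cup=(202,200),coaster=(231,331),bottle=(342,170),screen=(427,275),cin=(235,116)).items():
    print(n,W[v,u].round(4))
for n,poly in dict(tray=[(276,129),(305,131),(298,160),(264,157)]).items(): print([ray(i,u,v,.016).round(3) for u,v in poly])
```

```text
table [ 3.725e-01 -4.626e-01 -1.000e-04]
candle [ 0.3182 -0.2871  0.0047]
candlob [0.414  0.092  0.0295]
sugar [ 0.4098 -0.2965  0.1101]
tin [ 0.4207 -0.1912  0.0729]
bell [ 0.3245 -0.431   0.0426]
tray [0.4329 0.3189 0.0076]
pole [ 0.5677 -0.189   0.0236]
black [0.4153 0.1176 0.0308]
strip [ 0.5047 -0.3506  0.0346]
cup [ 0.2566 -0.088   0.0515]
coaster [ 0.4425 -0.4521  0.0009]
bottle [0.6439 0.0568 0.1073]
screen [ 0.8654 -0.2694  0.0767]
cin [0.2481 0.317  0.0996]
[array([0.381, 0.394, 0.016]), array([0.491, 0.4  , 0.016]), array([0.493, 0.21 , 0.016]), array([0.376, 0.206, 0.016])]
```

View pics/crop1.png

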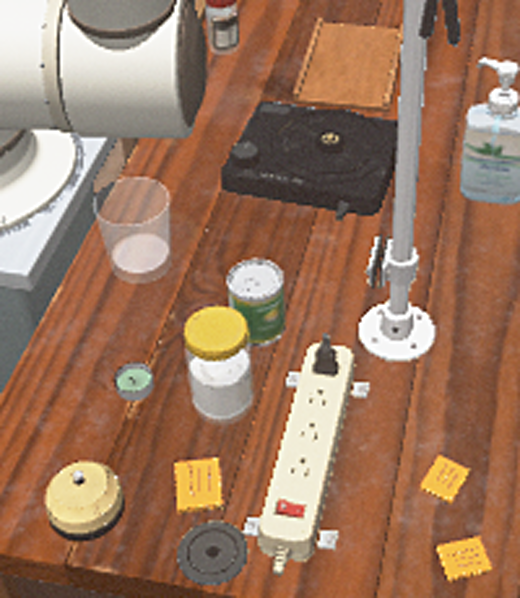

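The enlarged crop confirms it. The tea light is the pale green disc at scene (202,267). The note block is the orange block at (226,306), the largest of three; the other two, at (321,303) and (328,335), are smaller and behind the screen. I still have to check their sizes. The object on the record player at (268,175) is only its spindle.

```bash
cat >> h.py <<'E'
from scipy.optimize import least_squares
def circ(P):
    h=cv2.convexHull(P[:,:2].astype(np.float32))[:,0]; (c,r)=cv2.minEnclosingCircle(h)
    s=least_squares(lambda a:np.hypot(h[:,0]-a[0],h[:,1]-a[1])-a[2],[*c,r],loss='soft_l1',f_scale=.001).x
    return s.round(4),len(P)
def top(W,x,y,z0,z1,r):
    m=(np.hypot(W[...,0]-x,W[...,1]-y)<r)&(W[...,2]>z0)&(W[...,2]<z1); return circ(W[m])
def orange(p,i,z):
    h=cv2.cvtColor(p,cv2.COLOR_RGB2HSV); m=((h[...,0]>12)&(h[...,0]<24)&(h[...,1]>150)&(h[...,2]>120)).astype(np.uint8)
    m=cv2.morphologyEx(m,cv2.MORPH_CLOSE,np.ones((5,5)))
    for k in cv2.findContours(m,cv2.RETR_EXTERNAL,cv2.CHAIN_APPROX_NONE)[0]:
        if cv2.contourArea(k)<60: continue
        q=np.array([ray(i,*x[0],z)[:2] for x in k],np.float32); c,s,a=cv2.minAreaRect(q)
        print('orange px',k.reshape(-1,2).mean(0).round(),cv2.contourArea(k),np.round(c,4),np.round(s,4),round(a,1))
E
python3 - <<'E'
from h import *
for n in('scene','top'):
    z=dict(np.load(n+'0.npz')); W=pts(z['d'],z); print(n)
    orange(z['p'],z,.006)
    for k,a in dict(sugar=(.41,-.297,.1,.12,.05),tin=(.42,-.191,.066,.08,.045),candle=(.318,-.287,.003,.022,.03),cin=(.248,.317,.09,.11,.04),bell=(.3245,-.431,.005,.06,.06)).items():
        try: print(k,top(W,*a))
        except Exception as e: print(k,'none')
    m=(abs(W[...,0]-.435)<.1)&(abs(W[...,1]-.302)<.13)&(W[...,2]>.011)&(W[...,2]<.022)
    if m.sum()>20: print('rim',cv2.minAreaRect(W[m][:,:2].astype(np.float32)),m.sum())
    m=(abs(W[...,0]-.435)<.1)&(abs(W[...,1]-.302)<.15)&(W[...,2]>.005)&(W[...,2]<.022)
    if m.sum()>20: print('tray',cv2.minAreaRect(W[m][:,:2].astype(np.float32)),m.sum())
    print('table z',np.median(W[...,2][(abs(W[...,2])<.01)&(abs(W[...,0]-.4)<.08)&(abs(W[...,1]+.3)<.1)]))
E
```

```text
scene
orange px [328. 334.] 232.0 [ 0.6578 -0.4216] [0.0411 0.0353] 25.8
orange px [321. 304.] 189.0 [ 0.6333 -0.3446] [0.0425 0.0339] 69.7
orange px [226. 305.] 318.0 [ 0.4115 -0.3869] [0.0417 0.0697] 19.7
orange px [285. 147.] 502.0 [0.4299 0.3128] [0.19  0.116] 86.5
orange px [386.  21.] 158.5 [0.7856 1.7979] [0.1324 0.4417] 0.0
sugar (array([ 0.4115, -0.2979,  0.0292]), 417)
tin (array([ 0.4191, -0.1902,  0.0288]), 289)
candle (array([ 0.3187, -0.2841,  0.0264]), 188)
cin (array([0.2413, 0.3252, 0.0221]), 88)
bell (array([ 0.3122, -0.4307,  0.0414]), 709)
rim ((0.429222971200943, 0.31154316663742065), (0.12947280704975128, 0.2007037252187729), 1.7313923835754395) 213
tray ((0.41361525654792786, 0.32528606057167053), (0.1595378965139389, 0.2328493446111679), 1.8760833740234375) 1123
table z 0.0007168122139252733
top
orange px [ 72. 409.] 312.0 [0.128  0.5436] [0.1447 0.0179] 89.7
orange px [194. 362.] 566.5 [0.1295 0.2785] [0.0175 0.2289] 0.7
orange px [152. 259.] 2968.0 [0.4343 0.3168] [0.1353 0.1988] 1.6
orange px [ 21. 231.] 780.0 [0.6716 0.6465] [0.0862 0.2058] 88.5
orange px [385. 191.] 75.5 [ 0.4116 -0.3753] [0.0489 0.0233] 9.4
orange px [366. 177.] 208.0 [ 0.485  -0.3481] [0.07  0.053] 9.4
sugar (array([ 0.4103, -0.2917,  0.0281]), 249)
tin (array([ 0.4185, -0.1889,  0.0268]), 174)
candle (array([ 0.316 , -0.2848,  0.0257]), 151)
cin (array([0.2416, 0.3299, 0.0215]), 316)
bell (array([ 0.3179, -0.429 ,  0.0308]), 74)
rim ((0.417658269405365, 0.29437801241874695), (0.24481777846813202, 0.16308243572711945), 89.64752960205078) 641
tray ((0.4317997694015503, 0.2927985191345215), (0.2515118420124054, 0.1838291436433792), 87.87884521484375) 3345
table z -7.384341695854287e-05
```

>>> play_rows(
  moves=[
    [[0, 0, -0.1, 0, 0, -0.1212, 85], [0, 0, -0.1, 0, 0, -0.1212, 85], [0, 0, -0.1, 0, 0, -0.1212, 85], [0, 0, -0.1, 0, 0, -0.1212, 85], [0, 0, -0.1, 0, 0, -0.1212, 85], [0, 0, -0.1, 0, 0, -0.1212, 85], [0, 0, -0.1, 0, 0, -0.1212, 85], [0.5, 0.25, 0, 0, 0, 0, 85], [0.5, 0.25, 0, 0, 0, 0, 85], [0.5, 0.25, 0, 0, 0, 0, 85], [0.5, 0.25, 0, 0, 0, 0, 85], [0.3, 0.25, 0, 0, 0, 0, 85]],
  ],
  force=40,
)

```text
t: 1.6
ee_pos: [0.2946, -0.3174, 0.3015]
ee_rot: [0.707, 0.707, 0.0, 0.0]
force: [0.7, -0.5, -0.0]
width: 0.085
finger_force: 0.0
```

Run:
```python
from h import *
p,d,i=cap('wrist'); save(p,'w1.png'); np.savez('w1.npz',p=p,d=d,**i)
o=robot.get_obs(); print(o['t'],o['ee_pos'],o['ee_rot'],o['force'])
R,t=i['R'],i['t']; print('cam',-R.T@t,R)
W=pts(d,i); orange(p,i,.006)
for k,a in dict(sugar=(.411,-.295,.1,.12,.05),tin=(.419,-.19,.066,.08,.045),candle=(.318,-.285,.008,.022,.03)).items():
    try: print(k,top(W,*a))
    except Exception as e: print(k,'none')
```

```text
1.65 [ 0.29658242 -0.31518371  0.3017242 ] [7.06300035e-01 7.07912068e-01 7.48185507e-04 4.51933336e-04] [ 1.65628894 -0.62945644  2.2664432 ]
cam [ 0.29394363 -0.23974296  0.44372097] [[ 0.99999437  0.00232006  0.00242281]
 [ 0.00148536 -0.95383825  0.30031715]
 [ 0.00300772 -0.30031187 -0.95383633]]
orange px [541. 237.] 679.5 [ 0.6598 -0.4176] [0.0447 0.0376] 25.9
orange px [368. 218.] 1046.0 [ 0.4158 -0.3906] [0.0414 0.0541] 18.6
orange px [535. 183.] 742.5 [ 0.6337 -0.3409] [0.0405 0.036 ] 69.9
orange px [397. 159.] 358.5 [ 0.4478 -0.3108] [0.0762 0.0788] 48.9
sugar (array([ 0.4122, -0.2944,  0.0292]), 2812)
tin (array([ 0.4212, -0.1879,  0.0284]), 2756)
candle (array([ 0.3201, -0.2902,  0.0187]), 273)
```

View pics/w1.png

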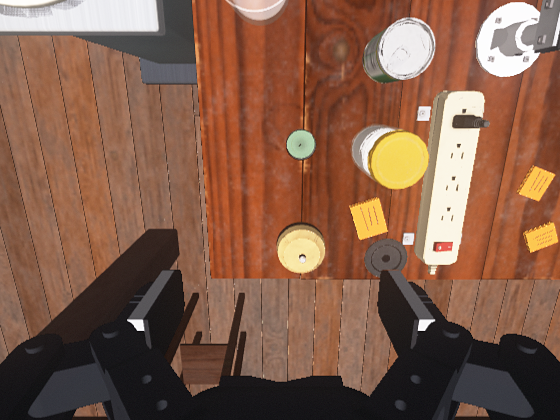

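The wrist view shows the tea light at (300,144), the sugar jar at (398,160), the tin at (408,48) and the note at (368,218). The note measures 41x54 mm. The look-alikes at (535,183) and (541,237) are smaller, so the note I picked is the right one. Next I go above the tea light.

>>> play_rows(
  moves=[
    [[0.126, 0.12, 0.5, 0, 0, 0, 60], [0.126, 0.12, 0.5, 0, 0, 0, 60], [0, 0, 0.5, 0, 0, 0, 60], [0, 0, 0.5, 0, 0, 0, 60], [0, 0, 0.2, 0, 0, 0, 60], [0, 0, 0, 0, 0, 0, 60], [0, 0, 0, 0, 0, 0, 60]],
  ],
)

```text
t: 2.52
ee_pos: [0.3184, -0.2946, 0.0823]
ee_rot: [0.707, 0.707, -0.0, 0.0]
force: [-0.3, 0.7, 1.1]
width: 0.06
finger_force: 0.0
```

Run:
```python
from h import *
p,d,i=cap('wrist')
o=robot.get_obs(); print(o['t'],o['ee_pos'],o['ee_rot'],o['force'],o['width'])
W=pts(d,i); print(top(W,.319,-.289,.009,.022,.03))
g=cv2.cvtColor(p,cv2.COLOR_RGB2HSV); print(p[120:300:20,280])
```

```text
2.575 [ 0.31844903 -0.29473424  0.08246146] [ 7.06903610e-01  7.07309465e-01 -9.13826973e-05  7.73769061e-04] [-0.68523841 -0.2014082   1.07070482] 0.06000673173755914
(array([ 0.3198, -0.2902,  0.0189]), 558)
[[149  71  41]
 [149  71  35]
 [141  67  36]
 [144  71  40]
 [183 211 176]
 [ 45  37  30]
 [102  93  90]
 [155  82  47]
 [146  72  42]]
```

>>> play_rows(
  moves=[
    [[0.045, 0.014, 0.3, 0, 0, 0, 60], [0, 0, 0.25, 0, 0, 0, 60], [0, 0, 0.15, 0, 0, 0, 60], [0, 0, 0.08, 0, 0, 0, 60], [0, 0, 0, 0, 0, 0, 60], [0, 0, 0, 0, 0, 0, 30], [0, 0, 0, 0, 0, 0, 30], [0, 0, 0, 0, 0, 0, 30], [0, 0, 0, 0, 0, 0, 30]],
  ],
  force=25,
)

```text
t: 3.7
ee_pos: [0.3197, -0.2901, 0.0041]
ee_rot: [0.707, 0.707, -0.0, 0.001]
force: [-2.6, 1.4, 6.8]
width: 0.0361
finger_force: 24.4
```

>>> play_rows(
  moves=[
    [[0, 0, -0.3, 0, 0, 0, 30], [0, 0, -0.55, 0, 0, 0, 30], [0, 0.2, -0.55, 0, 0, 0, 30], [0, 0.3, -0.5, 0, 0, 0, 30], [0.3, 0.3, -0.3, 0, 0, 0, 30], [0.5, 0.2, -0.2, 0, 0, 0, 30], [0.55, 0.1, 0, 0, 0, 0, 30], [0.55, 0, 0, 0, 0, 0, 30], [0.55, 0, 0, 0, 0, 0, 30], [0.55, 0, 0, 0, 0, 0, 30], [0.55, 0, 0, 0, 0, 0, 30], [0.55, 0, 0, 0, 0, 0, 30]],
  ],
)

```text
t: 5.2
ee_pos: [0.4289, 0.1222, 0.2441]
ee_rot: [0.707, 0.707, 0.001, 0.0]
force: [0.9, -0.6, -1.4]
width: 0.0358
finger_force: 25.9
```

>>> play_rows(
  moves=[
    [[0.55, 0, 0, 0, 0, 0, 30], [0.55, 0, 0, 0, 0, 0, 30], [0.45, 0, 0, 0, 0, 0, 30], [0.25, 0, 0, 0, 0, 0, 30], [0.1, 0, 0, 0, 0, 0, 30], [0, 0, 0, 0, 0, 0, 30], [0, 0, 0, 0, 0, 0, 30]],
  ],
)

```text
t: 6.08
ee_pos: [0.4293, 0.3095, 0.2436]
ee_rot: [0.707, 0.707, 0.0, 0.0]
force: [-0.8, -1.1, -0.2]
width: 0.0358
finger_force: 25.9
```

Run:
```python
from h import *
p,d,i=cap('wrist'); save(p,'w2.png'); np.savez('w2.npz',p=p,d=d,**i)
o=robot.get_obs(); print(o['t'],o['ee_pos'],o['ee_rot'],o['force'],o['width'])
W=pts(d,i); B=(abs(W[...,0]-.43)<.09)&(abs(W[...,1]-.311)<.13)
for a,b in((.005,.011),(.012,.02),(.0045,.02)):
    m=B&(W[...,2]>a)&(W[...,2]<b); print(a,m.sum(),cv2.minAreaRect(W[m][:,:2].astype(np.float32)), W[m].min(0),W[m].max(0))
```

```text
6.125 [0.42930889 0.30949396 0.24359166] [7.07243275e-01 7.06970238e-01 1.67335994e-04 6.93751232e-05] [ 0.30614943 -1.13482105 -0.17406721] 0.035910237606330636
0.005 17279 ((0.4313754737377167, 0.31608420610427856), (0.11612247675657272, 0.1995040327310562), 1.7983726263046265) [0.37021234 0.21478412 0.0050376 ] [0.49185584 0.41708523 0.01098996]
0.012 2651 ((0.4316837787628174, 0.3163180947303772), (0.13043318688869476, 0.19834497570991516), 1.8529621362686157) [0.36384717 0.21514434 0.01200228] [0.49912148 0.41734687 0.01866153]
0.0045 19981 ((0.431678831577301, 0.3160937428474426), (0.1304391473531723, 0.1995040327310562), 1.7983726263046265) [0.36384717 0.21478412 0.00470646] [0.49912148 0.41734687 0.01866153]
```

View pics/w2.png

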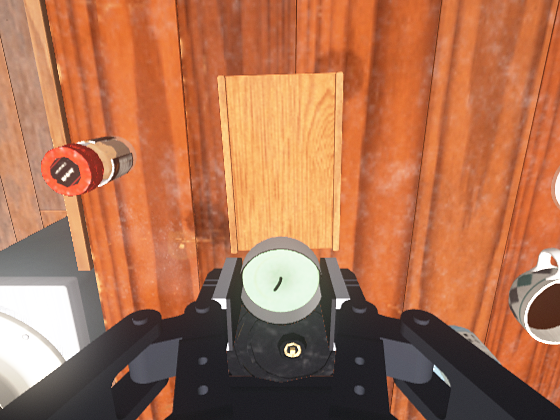

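The tray spans about (219,77)–(342,250) in the wrist picture. Its centre is (0.4317, 0.3161), turned 1.8°. The candle hangs in the fingers at (281,282), and I check its offset from the TCP next.

Run:
```python
from h import *
z=np.load('w2.npz'); p=z['p']; h=cv2.cvtColor(p,cv2.COLOR_RGB2HSV)
m=((h[...,0]>35)&(h[...,0]<90)&(h[...,1]>25)&(h[...,2]>110)).astype(np.uint8)
for k in cv2.findContours(m,0,1)[0]:
    if cv2.contourArea(k)<1500: continue
    q=np.array([ray(z,*x[0],.2436+.010)[:2] for x in k]); print(k.reshape(-1,2).mean(0),circ(q), q.min(0),q.max(0))
W=pts(z['d'],z); print(top(W,.429,.309,.248,.258,.025))
```

```text
(array([0.4297, 0.3095, 0.02  ]), 1994)
```

>>> play_rows(
  moves=[
    [[0.066, 0.022, 0.5, 0, 0, 0, 30], [0, 0, 0.5, 0, 0, 0, 30], [0, 0, 0.5, 0, 0, 0, 30], [0, 0, 0.4, 0, 0, 0, 30], [0, 0, 0.2, 0, 0, 0, 30], [0, 0, 0.12, 0, 0, 0, 30], [0, 0, 0, 0, 0, 0, 30], [0, 0, 0, 0, 0, 0, 30]],
  ],
)

```text
t: 7.12
ee_pos: [0.4319, 0.3171, 0.0224]
ee_rot: [0.707, 0.707, 0.001, 0.0]
force: [-0.1, 0.6, 0.0]
width: 0.0358
finger_force: 25.9
```

>>> play_rows(
  moves=[
    [[-0.01, 0, 0.05, 0, 0, 0, 30], [0, 0, 0.045, 0, 0, 0, 30], [0, 0, 0, 0, 0, 0, 30], [0, 0, 0, 0, 0, 0, 30]],
  ],
)

```text
t: 7.62
ee_pos: [0.4313, 0.316, 0.0118]
ee_rot: [0.707, 0.707, 0.0, -0.0]
force: [-0.8, 0.2, 0.4]
width: 0.0359
finger_force: 26.2
```

>>> play_rows(
  moves=[
    [[0, 0, 0, 0, 0, 0, 45], [0, 0, 0, 0, 0, 0, 52], [0, 0, -0.1, 0, 0, 0, 52], [0, 0, -0.4, 0, 0, 0, 60], [0, 0, -0.6, 0, 0, 0, 85], [0, 0, -0.6, 0, 0, 0, 85], [0, 0, -0.5, 0, 0, 0, 85], [0, 0, 0, 0, 0, 0, 85]],
  ],
)

```text
t: 8.62
ee_pos: [0.4323, 0.3165, 0.2366]
ee_rot: [0.707, 0.707, 0.003, 0.001]
force: [0.4, 0.8, -0.5]
width: 0.0848
finger_force: 0.0
```

```bash
cat > chk.py <<'E'
from h import *
p,d,i=cap('wrist'); np.savez('chk.npz',p=p,d=d,**i)
o=robot.get_obs(); print(o['t'],o['ee_pos'].round(4),o['ee_rot'].round(4),o['width'])
W=pts(d,i)
B=(abs(W[...,0]-.4317)<.09)&(abs(W[...,1]-.316)<.13)&(W[...,2]>.0045)&(W[...,2]<.02)
print('tray',cv2.minAreaRect(W[B][:,:2].astype(np.float32)))
for k,a in dict(candle=(.4317,.316,.0195,.026,.026),sugar=(.4298,.3761,.112,.125,.045),tin=(.4336,.2561,.076,.084,.045)).items():
    try: print(k,top(W,*a))
    except Exception as e: print(k,'none')
E
python3 chk.py
```

```text
8.675 [0.4317 0.3162 0.234 ] [7.069e-01 7.073e-01 1.700e-03 5.000e-04] 0.08494429822079175
tray ((0.43165045976638794, 0.31577813625335693), (0.1301870048046112, 0.20020145177841187), 1.7102464437484741)
candle (array([0.4313, 0.3158, 0.0188]), 101)
sugar none
tin none
```

>>> play_rows(
  moves=[
    [[-0.3, 0, 0, 0, 0, 0, 80], [-0.55, 0, 0, 0, 0, 0, 80], [-0.55, 0, 0, 0, 0, 0, 80], [-0.55, 0, 0, 0, 0, 0, 80], [-0.55, 0, 0, 0, 0, 0, 80], [-0.55, 0, 0, 0, 0, 0, 80], [-0.55, 0, 0, 0, 0, 0, 80], [-0.55, 0, 0, 0, 0, 0, 80], [-0.55, -0.05, 0, 0, 0, 0, 80], [-0.55, -0.05, 0, 0, 0, 0, 80], [-0.55, -0.05, 0, 0, 0, 0, 80], [-0.3, -0.05, 0, 0, 0, 0, 80]],
  ],
)

```text
t: 10.18
ee_pos: [0.4107, -0.2961, 0.2305]
ee_rot: [0.708, 0.707, -0.0, -0.001]
force: [-0.3, 0.9, 0.3]
width: 0.08
finger_force: 0.0
```

>>> play_rows(
  moves=[
    [[0, 0, 0.2, 0, 0, 0, 80], [0, 0, 0.5, 0, 0, 0, 80], [0, 0, 0, 0, 0, 0, 80], [0, 0, 0, 0, 0, 0, 80]],
  ],
)

```text
t: 10.68
ee_pos: [0.412, -0.2942, 0.1631]
ee_rot: [0.707, 0.707, 0.0, 0.0]
force: [0.0, 0.6, 0.5]
width: 0.0799
finger_force: 0.0
```

>>> play_rows(
  moves=[
    [[0, 0, 0.4, 0, 0, 0, 80], [0, 0, 0.35, 0, 0, 0, 80], [0, 0, 0.2, 0, 0, 0, 80], [0, 0, 0, 0, 0, 0, 80], [0, 0, 0, 0, 0, 0, 52], [0, 0, 0, 0, 0, 0, 52], [0, 0, 0, 0, 0, 0, 52], [0, 0, 0, 0, 0, 0, 52]],
  ],
  force=60,
)

```text
t: 11.68
ee_pos: [0.4127, -0.2948, 0.0692]
ee_rot: [0.707, 0.707, 0.0, 0.002]
force: [-0.5, 2.5, 11.8]
width: 0.0584
finger_force: 63.0
```

>>> play_rows(
  moves=[
    [[0, 0, -0.15, 0, 0, 0, 52], [0, 0, -0.4, 0, 0, 0, 52], [0, 0, -0.5, 0, 0, 0, 52], [0.2, 0.05, -0.4, 0, 0, 0, 52], [0.4, 0.05, -0.15, 0, 0, 0, 52], [0.5, 0.08, 0, 0, 0, 0, 52], [0.5, 0, 0, 0, 0, 0, 52], [0.5, 0, 0, 0, 0, 0, 52], [0.5, 0, 0, 0, 0, 0, 52], [0.5, 0, 0, 0, 0, 0, 52], [0.5, 0, 0, 0, 0, 0, 52], [0.5, 0, 0, 0, 0, 0, 52]],
  ],
)

```text
t: 13.18
ee_pos: [0.429, 0.1176, 0.2284]
ee_rot: [0.707, 0.707, 0.001, 0.001]
force: [1.2, -0.0, -4.4]
width: 0.0578
finger_force: 65.9
```

>>> play_rows(
  moves=[
    [[0.5, 0, 0, 0, 0, 0, 52], [0.5, 0, 0, 0, 0, 0, 52], [0.5, 0, 0, 0, 0, 0, 52], [0.5, 0, 0, 0, 0, 0, 52], [0.4, 0, 0, 0, 0, 0, 52], [0.2, 0, 0, 0, 0, 0, 52], [0.1, 0, 0, 0, 0, 0, 52], [0, 0, 0, 0, 0, 0, 52], [0, 0, 0, 0, 0, 0, 52]],
  ],
)

```text
t: 14.3
ee_pos: [0.4295, 0.385, 0.2271]
ee_rot: [0.707, 0.707, 0.0, 0.0]
force: [0.2, -0.1, -4.0]
width: 0.058
finger_force: 65.9
```

Run:
```python
from h import *
p,d,i=cap('wrist'); save(p,'w3.png')
o=robot.get_obs(); e=o['ee_pos']; print(o['t'],e.round(4),o['ee_rot'].round(4),o['width'],o['force'])
W=pts(d,i); print(top(W,e[0],e[1],e[2]+.034,e[2]+.05,.04))
```

```text
14.35 [0.4295 0.3851 0.2272] [7.072e-01 7.070e-01 1.000e-04 1.000e-04] 0.05742901444956788 [ 0.48137059  0.23740027 -3.21878992]
(array([0.4291, 0.3926, 0.0343]), 19100)
```

View pics/w3.png

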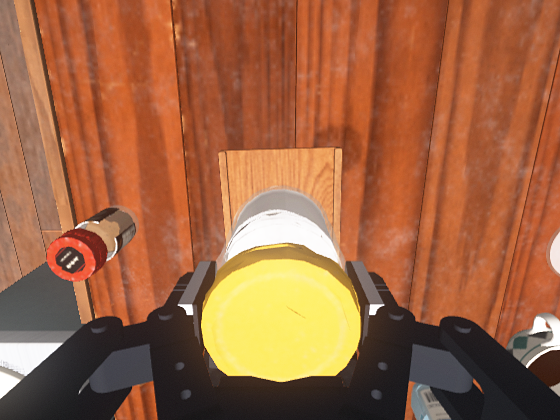

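The jar hangs in the fingers with its lid at (280,315). I check its tilt and offset before lowering it.

```bash
cat > lid.py <<'E'
from h import *
import sys
p,d,i=cap('wrist'); o=robot.get_obs(); e=o['ee_pos']; W=pts(d,i); h=cv2.cvtColor(p,cv2.COLOR_RGB2HSV)
m=(h[...,0]>20)&(h[...,0]<34)&(h[...,1]>150)&(np.hypot(W[...,0]-e[0],W[...,1]-e[1])<.05)&(W[...,2]>e[2]+.02)
Q=W[m]; z0=np.median(Q[:,2]); Q=Q[abs(Q[:,2]-z0)<.008]
for _ in range(3):
    c=np.linalg.lstsq(np.c_[Q[:,:2]-e[:2],np.ones(len(Q))],Q[:,2],rcond=None)[0]
    r=Q[:,2]-np.c_[Q[:,:2]-e[:2],np.ones(len(Q))]@c; Q=Q[abs(r)<.002]
print(e.round(4),'lid slope',c.round(4),'circ',circ(Q),'z',z0, Q.min(0),Q.max(0))
E
python3 lid.py
```

```text
[0.4295 0.3851 0.2271] lid slope [-0.0021  0.0077  0.2674] circ (array([0.4293, 0.3855, 0.0283]), 3566) z 0.2673902624688547 [0.40097955 0.36191254 0.26547656] [0.45772762 0.41364183 0.26939887]
```

>>> play_rows(
  moves=[
    [[-0.092, 0.004, 0.3, 0, 0, 0, 52], [0, 0, 0.4, 0, 0, 0, 52], [0, 0, 0.4, 0, 0, 0, 52], [0, 0, 0.2, 0, 0, 0, 52], [0, 0, 0.1, 0, 0, 0, 52], [0, 0, 0, 0, 0, 0, 52], [0, 0, 0, 0, 0, 0, 52]],
  ],
)

```text
t: 15.28
ee_pos: [0.4302, 0.377, 0.088]
ee_rot: [0.707, 0.707, 0.001, 0.0]
force: [0.7, 0.0, -3.7]
width: 0.058
finger_force: 65.8
```

>>> play_rows(
  moves=[
    [[-0.006, 0, 0.05, 0, 0, 0, 52], [0, 0, 0.03, 0, 0, 0, 52], [0, 0, 0.02, 0, 0, 0, 52], [0, 0, 0, 0, 0, 0, 52], [0, 0, 0, 0, 0, 0, 52]],
  ],
)

```text
t: 15.9
ee_pos: [0.4297, 0.3763, 0.0774]
ee_rot: [0.707, 0.707, 0.0, -0.0]
force: [-3.7, -2.5, 5.6]
width: 0.0577
finger_force: 66.6
```

Contact felt. Next I release, rise and look.

>>> play_rows(
  moves=[
    [[0, 0, 0, 0, 0, 0, 66], [0, 0, 0, 0, 0, 0, 76], [0, 0, 0, 0, 0, 0, 80], [0, 0, -0.3, 0, 0, 0, 80], [0, 0, -0.5, 0, 0, 0, 80], [-0.3, 0, -0.6, 0, 0, 0, 80], [-0.3, 0, -0.3, 0, 0, 0, 80], [0, 0, 0, 0, 0, 0, 80], [0, 0, 0, 0, 0, 0, 80]],
  ],
)

```text
t: 17.02
ee_pos: [0.4296, 0.3183, 0.2422]
ee_rot: [0.707, 0.707, -0.0, -0.0]
force: [-0.6, -0.8, -0.4]
width: 0.0797
finger_force: 0.0
```

```bash
python3 chk.py
```

```text
17.075 [0.4295 0.3184 0.2417] [ 7.069e-01  7.074e-01 -6.000e-04 -3.000e-04] 0.07987835196386807
tray ((0.4316355586051941, 0.3160160183906555), (0.13034270703792572, 0.19975543022155762), 1.7327609062194824)
candle (array([0.4314, 0.3158, 0.0188]), 92)
sugar (array([0.4296, 0.3762, 0.0292]), 4498)
tin none
```

>>> play_rows(
  moves=[
    [[-0.3, 0, 0, 0, 0, 0, 80], [-0.55, 0, 0, 0, 0, 0, 80], [-0.55, 0, 0, 0, 0, 0, 80], [-0.55, 0, 0, 0, 0, 0, 80], [-0.55, 0, 0, 0, 0, 0, 80], [-0.55, 0, 0, 0, 0, 0, 80], [-0.55, 0, 0, 0, 0, 0, 80], [-0.55, 0, 0, 0, 0, 0, 80], [-0.55, -0.04, 0, 0, 0, 0, 80], [-0.36, -0.043, 0, 0, 0, 0, 80], [0, 0, 0.5, 0, 0, 0, 80], [0, 0, 0.5, 0, 0, 0, 80]],
  ],
)

```text
t: 18.58
ee_pos: [0.4216, -0.1878, 0.1404]
ee_rot: [0.707, 0.707, -0.0, -0.001]
force: [1.0, -1.0, -0.9]
width: 0.0799
finger_force: 0.0
```

>>> play_rows(
  moves=[
    [[0, 0, 0, 0, 0, 0, 80], [0, 0, 0, 0, 0, 0, 80]],
  ],
)

```text
t: 18.82
ee_pos: [0.4224, -0.1878, 0.1442]
ee_rot: [0.707, 0.708, 0.0, 0.0]
force: [0.9, 0.1, 0.8]
width: 0.08
finger_force: 0.0
```

Run:
```python
from h import *
p,d,i=cap('wrist'); o=robot.get_obs(); print(o['ee_pos'])
W=pts(d,i); print(top(W,.4212,-.188,.068,.078,.04))
```

```text
[ 0.42263686 -0.18803854  0.14460717]
(array([ 0.4211, -0.1881,  0.0284]), 3808)
```

>>> play_rows(
  moves=[
    [[0, -0.014, 0.4, 0, 0, 0, 80], [0, 0, 0.4, 0, 0, 0, 80], [0, 0, 0.2, 0, 0, 0, 80], [0, 0, 0.08, 0, 0, 0, 80], [0, 0, 0, 0, 0, 0, 50], [0, 0, 0, 0, 0, 0, 50], [0, 0, 0, 0, 0, 0, 50], [0, 0, 0, 0, 0, 0, 50]],
  ],
  force=50,
)

```text
t: 19.88
ee_pos: [0.4211, -0.1882, 0.0362]
ee_rot: [0.707, 0.707, 0.0, 0.001]
force: [0.4, 1.4, 7.2]
width: 0.0562
finger_force: 53.0
```

>>> play_rows(
  moves=[
    [[0, 0, -0.15, 0, 0, 0, 50], [0, 0, -0.4, 0, 0, 0, 50], [0, 0, -0.5, 0, 0, 0, 50], [0.2, 0.05, -0.2, 0, 0, 0, 50], [0.4, 0.05, -0.05, 0, 0, 0, 50], [0.5, 0.025, 0, 0, 0, 0, 50], [0.5, 0, 0, 0, 0, 0, 50], [0.5, 0, 0, 0, 0, 0, 50], [0.5, 0, 0, 0, 0, 0, 50], [0.5, 0, 0, 0, 0, 0, 50], [0.5, 0, 0, 0, 0, 0, 50], [0.4, 0, 0, 0, 0, 0, 50]],
  ],
)

```text
t: 21.38
ee_pos: [0.4323, 0.2142, 0.1662]
ee_rot: [0.707, 0.708, 0.001, 0.0]
force: [0.6, 0.0, -1.4]
width: 0.0562
finger_force: 54.2
```

>>> play_rows(
  moves=[
    [[0.3, 0, 0, 0, 0, 0, 50], [0.14, 0, 0, 0, 0, 0, 50], [0, 0, 0.3, 0, 0, 0, 50], [0, 0, 0, 0, 0, 0, 50], [0, 0, 0, 0, 0, 0, 50]],
  ],
)

```text
t: 22.0
ee_pos: [0.433, 0.2559, 0.1361]
ee_rot: [0.707, 0.707, 0.0, 0.0]
force: [-0.2, 0.1, -1.9]
width: 0.0558
finger_force: 54.1
```

Run:
```python
from h import *
p,d,i=cap('wrist'); o=robot.get_obs(); e=o['ee_pos']; print(e,o['width'],o['force'])
W=pts(d,i); m=(np.hypot(W[...,0]-e[0],W[...,1]-e[1])<.04)&(abs(W[...,2]-e[2]-.037)<.006); Q=W[m]
print(circ(Q),np.median(Q[:,2]-e[2]),np.linalg.lstsq(np.c_[Q[:,:2]-e[:2],np.ones(len(Q))],Q[:,2],rcond=None)[0])
```

```text
[0.43310258 0.25599265 0.13617688] 0.056460336068109636 [ 0.3007037   0.29053959 -2.03645738]
(array([0.4324, 0.2565, 0.0296]), 16533) 0.0324301106088859 [-0.00042633  0.01427443  0.16939819]
```

>>> play_rows(
  moves=[
    [[0, 0.005, 0.3, 0, 0, 0, 50], [0, 0, 0.3, 0, 0, 0, 50], [0, 0, 0.18, 0, 0, 0, 50], [0, 0, 0.09, 0, 0, 0, 50], [0, 0, 0, 0, 0, 0, 50], [0, 0, 0, 0, 0, 0, 50]],
  ],
)

```text
t: 22.8
ee_pos: [0.4336, 0.2564, 0.0488]
ee_rot: [0.707, 0.707, 0.001, 0.0]
force: [1.1, 0.4, -2.1]
width: 0.0562
finger_force: 54.2
```

>>> play_rows(
  moves=[
    [[0, 0, 0.02, 0, 0, 0, 50], [0, 0, 0.015, 0, 0, 0, 50], [0, 0, 0, 0, 0, 0, 50], [0, 0, 0, 0, 0, 0, 50]],
  ],
)

```text
t: 23.3
ee_pos: [0.433, 0.2562, 0.0443]
ee_rot: [0.707, 0.707, 0.0, -0.0]
force: [0.0, 0.9, -1.7]
width: 0.0558
finger_force: 54.5
```

>>> play_rows(
  moves=[
    [[0, 0, 0.008, 0, 0, 0, 50], [0, 0, 0, 0, 0, 0, 50], [0, 0, 0, 0, 0, 0, 62], [0, 0, 0, 0, 0, 0, 76], [0, 0, 0, 0, 0, 0, 80], [0, 0, -0.3, 0, 0, 0, 80], [0, 0, -0.5, 0, 0, 0, 80], [0.3, 0, -0.6, 0, 0, 0, 80], [0.3, 0, -0.6, 0, 0, 0, 80], [0, 0, 0, 0, 0, 0, 80], [0, 0, 0, 0, 0, 0, 80]],
  ],
)

```text
t: 24.68
ee_pos: [0.4328, 0.312, 0.2345]
ee_rot: [0.707, 0.707, -0.0, -0.0]
force: [-0.0, 0.2, -0.2]
width: 0.08
finger_force: 0.0
```

```bash
python3 chk.py
python3 - <<'E'
from h import *
z=np.load('chk.npz'); save(z['p'],'w4.png'); W=pts(z['d'],z); m=np.hypot(W[...,0]-.4336,W[...,1]-.256)<.02
m2=m&(W[...,2]>.06);print(np.percentile(W[m2][:,2],[5,50,95]))
E
```

```text
24.725 [0.4327 0.3117 0.2341] [ 7.069e-01  7.073e-01 -8.000e-04 -3.000e-04] 0.07972810428047662
tray ((0.43171846866607666, 0.3160463571548462), (0.1303432136774063, 0.19971103966236115), 1.7771140336990356)
candle (array([0.4314, 0.3158, 0.0188]), 93)
sugar (array([0.4297, 0.3761, 0.0293]), 4863)
tin (array([0.4333, 0.2566, 0.0283]), 1831)
[0.07496248 0.07627298 0.07844784]
```

View pics/w4.png

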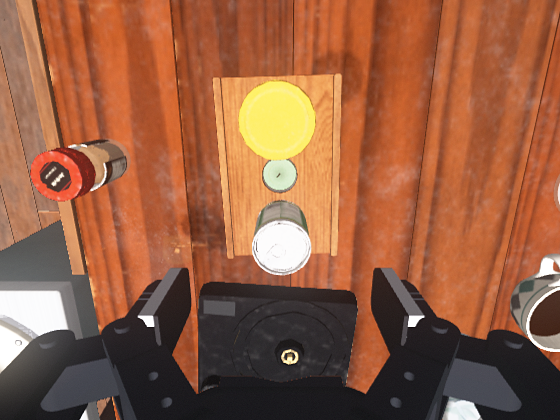

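All three stand in line: sugar (277,119), candle (279,175), tin (281,240). Now the note block.

>>> play_rows(
  moves=[
    [[-0.3, 0, 0, 0, 0, 0, 55], [-0.55, 0, 0, 0, 0, 0, 55], [-0.55, 0, 0, 0, 0, 0, 55], [-0.55, 0, 0, 0, 0, 0, 55], [-0.55, 0, 0, 0, 0, 0, 55], [-0.55, 0, 0, 0, 0, 0, 55], [-0.55, 0, 0, 0, 0, 0, 55], [-0.55, 0, 0, 0, 0, 0, 55], [-0.55, -0.04, 0, 0, 0, 0, 55], [-0.55, -0.04, 0, 0, 0, 0, 55], [-0.55, -0.04, 0, 0, 0, 0, 55], [-0.55, -0.04, 0, 0, 0, 0, 55]],
  ],
)

```text
t: 26.22
ee_pos: [0.4162, -0.3247, 0.2339]
ee_rot: [0.707, 0.707, 0.0, -0.001]
force: [1.3, -0.2, 0.1]
width: 0.0555
finger_force: 0.0
```

>>> play_rows(
  moves=[
    [[-0.45, 0, 0, 0, 0, 0, 55], [-0.3, 0, 0, 0, 0, 0, 55], [0, 0, 0.3, 0, 0, -0.108, 55], [0, 0, 0.3, 0, 0, -0.108, 55], [0, 0, 0, 0, 0, 0, 55], [0, 0, 0, 0, 0, 0, 55]],
  ],
)

```text
t: 26.98
ee_pos: [0.4173, -0.3981, 0.1759]
ee_rot: [0.585, 0.811, -0.0, 0.0]
force: [0.1, 0.3, 0.5]
width: 0.0549
finger_force: 0.0
```

Run:
```python
from h import *
p,d,i=cap('wrist'); save(p,'w5.png'); o=robot.get_obs(); print(o['t'],o['ee_pos'],o['ee_rot'],o['width'])
orange(p,i,.007); W=pts(d,i)
h=cv2.cvtColor(p,cv2.COLOR_RGB2HSV)
m=(h[...,0]>12)&(h[...,0]<26)&(h[...,1]>140)&(np.hypot(W[...,0]-.4158,W[...,1]+.39)<.045)&(W[...,2]>.0055)&(W[...,2]<.012)
print(cv2.minAreaRect(W[m][:,:2].astype(np.float32)),m.sum(),np.median(W[m][:,2]))
```

```text
27.025 [ 0.41754228 -0.39823179  0.17632784] [ 5.84912565e-01  8.11096146e-01 -1.50425873e-04  5.57305722e-04] 0.05455282618185
orange px [494. 277.] 1170.0 [ 0.6573 -0.4178] [0.0424 0.0355] 25.5
orange px [511. 203.] 1397.0 [ 0.6326 -0.3415] [0.04   0.0358] 68.9
orange px [281. 180.] 2205.5 [ 0.4154 -0.3909] [0.0405 0.0522] 19.5
orange px [217.  40.] 292.5 [ 0.3256 -0.2945] [0.0099 0.0627] 5.3
((0.4153863787651062, -0.3916778862476349), (0.0401303768157959, 0.050205886363983154), 18.373167037963867) 2129 0.00791251558383024
```

View pics/w5.png

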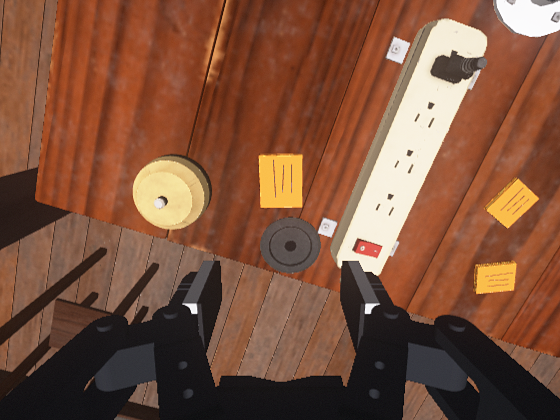

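The note is at (281,180), the largest of the three orange blocks, and square to the fingers. The trivet at (290,245) and the power-strip clip at (327,226) are clear. I descend.

>>> play_rows(
  moves=[
    [[0.072, 0.002, 0.5, 0, 0, 0, 55], [0, 0, 0.5, 0, 0, 0, 55], [0, 0, 0.4, 0, 0, 0, 55], [0, 0, 0.16, 0, 0, 0, 55], [0, 0, 0.1, 0, 0, 0, 55], [0, 0, 0, 0, 0, 0, 55], [0, 0, 0, 0, 0, 0, 55]],
  ],
  force=25,
)

```text
t: 27.9
ee_pos: [0.4158, -0.3915, 0.0105]
ee_rot: [0.584, 0.812, -0.0, 0.001]
force: [-0.2, 0.1, 0.2]
width: 0.0549
finger_force: 0.0
```

>>> play_rows(
  moves=[
    [[0, 0, 0.05, 0, 0, 0, 55], [0, 0, 0.025, 0, 0, 0, 55], [0, 0, 0, 0, 0, 0, 48], [0, 0, 0, 0, 0, 0, 42], [0, 0, 0, 0, 0, 0, 33], [0, 0, 0, 0, 0, 0, 33], [0, 0, 0, 0, 0, 0, 33]],
  ],
)

```text
t: 28.78
ee_pos: [0.4154, -0.3911, 0.0019]
ee_rot: [0.584, 0.812, 0.0, 0.0]
force: [-1.1, 0.8, 5.3]
width: 0.0388
finger_force: 25.6
```

>>> play_rows(
  moves=[
    [[0, 0, -0.15, 0, 0, 0, 33], [0, 0, -0.4, 0, 0, 0, 33], [0, 0, -0.5, 0, 0, 0, 33], [0, 0, -0.5, 0, 0, 0.0966, 33], [0, 0, -0.3, 0, 0, 0.0966, 33], [0.2, 0.03, 0, 0, 0, 0, 33], [0.4, 0.05, 0, 0, 0, 0, 33], [0.5, 0.05, 0, 0, 0, 0, 33], [0.5, 0.05, 0, 0, 0, 0, 33], [0.5, 0.05, 0, 0, 0, 0, 33], [0.5, 0.05, 0, 0, 0, 0, 33], [0.5, 0.05, 0, 0, 0, 0, 33]],
  ],
)

```text
t: 30.28
ee_pos: [0.4367, -0.0778, 0.1863]
ee_rot: [0.694, 0.72, -0.0, -0.0]
force: [1.7, 0.2, -0.3]
width: 0.039
finger_force: 25.4
```

>>> play_rows(
  moves=[
    [[0.5, 0.053, 0, 0, 0, 0, 33], [0.5, 0, 0, 0, 0, 0, 33], [0.5, 0, 0, 0, 0, 0, 33], [0.5, 0, 0, 0, 0, 0, 33], [0.5, 0, 0, 0, 0, 0, 33], [0.5, 0, 0, 0, 0, 0, 33], [0.3, 0, 0, 0, 0, 0, 33], [0.1, 0, 0, 0, 0, 0, 33], [0, 0, 0, 0, 0, 0, 33], [0, 0, 0, 0, 0, 0, 33]],
  ],
)

```text
t: 31.52
ee_pos: [0.431, 0.259, 0.1867]
ee_rot: [0.695, 0.719, -0.0, 0.0]
force: [0.9, 0.4, -0.2]
width: 0.0391
finger_force: 25.4
```

```bash
cat > note.py <<'E'
from h import *
p,d,i=cap('wrist'); o=robot.get_obs(); e=o['ee_pos']; print(o['t'],e.round(4),o['ee_rot'].round(4),o['width'],o['force'].round(1))
W=pts(d,i); h=cv2.cvtColor(p,cv2.COLOR_RGB2HSV)
m=(h[...,0]>8)&(h[...,0]<26)&(h[...,1]>140)&(np.hypot(W[...,0]-e[0],W[...,1]-e[1])<.05)&(abs(W[...,2]-e[2]-.006)<.012); Q=W[m]
A=np.c_[Q[:,:2]-e[:2],np.ones(len(Q))]
print(cv2.minAreaRect(Q[:,:2].astype(np.float32)),m.sum(),'plane',np.linalg.lstsq(A,Q[:,2]-e[2],rcond=None)[0].round(4)); save(p,'w6.png')
print('candle',top(W,.4317,.316,.0195,.026,.026)); print('sugar',top(W,.4298,.3761,.112,.125,.045))
E
python3 note.py
```

```text
31.575 [0.4311 0.259  0.1868] [0.695 0.719 0.    0.   ] 0.03891226837311164 [ 0.  -0.1  0.4]
((0.43094363808631897, 0.2586795687675476), (0.04128172621130943, 0.05137672275304794), 2.1240811347961426) 7677 plane [ 0.0008 -0.0237  0.0056]
candle (array([0.4312, 0.3157, 0.0188]), 116)
sugar (array([0.4296, 0.3753, 0.0288]), 7370)
```

View pics/w6.png

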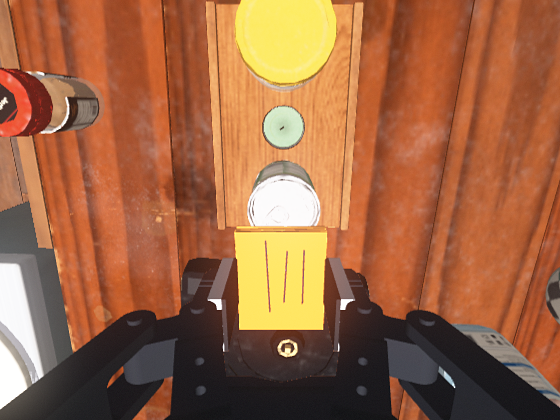

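The note at (281,280) is held flat and centred. I descend onto the tin.

>>> play_rows(
  moves=[
    [[-0.023, 0.023, 0.3, 0, 0, 0, 33], [0, 0, 0.3, 0, 0, 0, 33], [0, 0, 0.25, 0, 0, 0, 33], [0, 0, 0.12, 0, 0, 0, 33], [0, 0, 0, 0, 0, 0, 33], [0, 0, 0, 0, 0, 0, 33]],
  ],
)

```text
t: 32.33
ee_pos: [0.4339, 0.2578, 0.0908]
ee_rot: [0.695, 0.719, 0.001, 0.0]
force: [-0.9, 0.5, 0.0]
width: 0.0389
finger_force: 25.4
```

>>> play_rows(
  moves=[
    [[0, 0, 0.02, 0, 0, 0, 33], [0, 0, 0.02, 0, 0, 0, 33], [0, 0, 0, 0, 0, 0, 33], [0, 0, 0, 0, 0, 0, 33]],
  ],
)

```text
t: 32.83
ee_pos: [0.4334, 0.2577, 0.0858]
ee_rot: [0.695, 0.719, 0.0, -0.0]
force: [-0.1, 0.1, 0.1]
width: 0.0387
finger_force: 25.4
```

>>> play_rows(
  moves=[
    [[-0.009, 0, 0.015, 0, 0, 0, 33], [0, 0, 0.012, 0, 0, 0, 33], [0, 0, 0.006, 0, 0, 0, 33], [0, 0, 0, 0, 0, 0, 33], [0, 0, 0, 0, 0, 0, 33]],
  ],
)

```text
t: 33.45
ee_pos: [0.4334, 0.2568, 0.0825]
ee_rot: [0.695, 0.719, 0.0, -0.0]
force: [-0.1, 0.3, -0.1]
width: 0.039
finger_force: 25.4
```

>>> play_rows(
  moves=[
    [[0, 0, 0.006, 0, 0, 0, 33], [0, 0, 0, 0, 0, 0, 33], [0, 0, 0, 0, 0, 0, 33]],
  ],
)

```text
t: 33.83
ee_pos: [0.4335, 0.2568, 0.0819]
ee_rot: [0.695, 0.719, 0.0, -0.0]
force: [0.6, 0.0, 0.8]
width: 0.0389
finger_force: 25.5
```

>>> play_rows(
  moves=[
    [[0, 0, 0, 0, 0, 0, 42], [0, 0, 0, 0, 0, 0, 46], [0, 0, 0, 0, 0, 0, 50], [0, 0, -0.1, 0, 0, 0, 56], [0, 0, -0.4, 0, 0, 0, 60], [0, 0, -0.6, 0, 0, 0, 80], [0.3, 0, -0.6, 0, 0, 0, 80], [0.3, 0, -0.3, 0, 0, 0, 80], [0, 0, 0, 0, 0, 0, 80], [0, 0, 0, 0, 0, 0, 80]],
  ],
)

```text
t: 35.08
ee_pos: [0.4311, 0.3144, 0.2774]
ee_rot: [0.695, 0.719, -0.0, -0.0]
force: [-1.0, -0.4, -0.3]
width: 0.0796
finger_force: 0.0
```

```bash
python3 chk.py
python3 - <<'E'
from h import *
z=np.load('chk.npz'); save(z['p'],'w7.png'); W=pts(z['d'],z); h=cv2.cvtColor(z['p'],cv2.COLOR_RGB2HSV)
m=(h[...,0]>8)&(h[...,0]<26)&(h[...,1]>140)&(np.hypot(W[...,0]-.4334,W[...,1]-.2565)<.05)&(abs(W[...,2]-.085)<.01); Q=W[m]
print('note',cv2.minAreaRect(Q[:,:2].astype(np.float32)),m.sum(),np.linalg.lstsq(np.c_[Q[:,:2]-[.4334,.2565],np.ones(len(Q))],Q[:,2],rcond=None)[0].round(4))
s,_,_=cap('scene'); save(cv2.resize(s[80:360,130:350],None,fx=2.1,fy=2.1),'s7.png')
E
```

```text
35.125 [0.4311 0.3142 0.277 ] [ 6.948e-01  7.192e-01 -6.000e-04 -2.000e-04] 0.07996462009990467
tray ((0.431765079498291, 0.31623131036758423), (0.13023212552070618, 0.19933828711509705), 1.6942857503890991)
candle (array([0.4314, 0.3157, 0.0188]), 74)
sugar (array([0.4298, 0.3762, 0.0292]), 3586)
tin (array([0.4334, 0.2574, 0.0284]), 379)
note ((0.4343104958534241, 0.25647255778312683), (0.04041377454996109, 0.052186716347932816), 2.713392496109009) 1122 [ 0.0009 -0.032   0.0875]
```

View pics/w7.png

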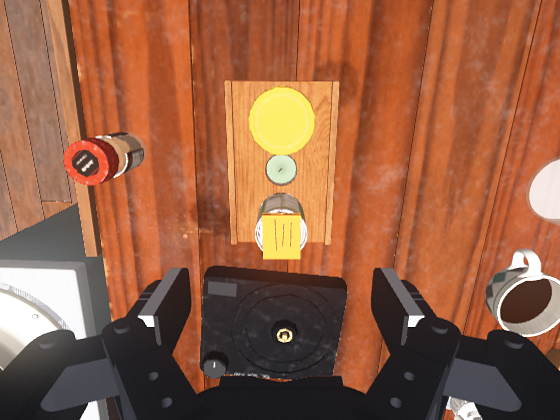

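View pics/s7.png

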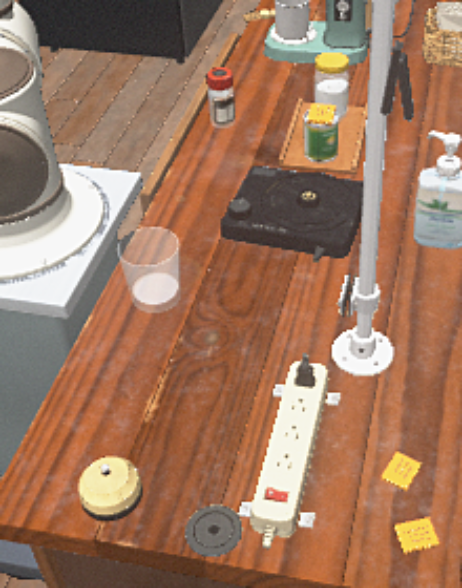

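The wrist view shows sugar (281,121), candle (281,169) and tin (281,232) in line on the tray, with the note flat and centred on the tin at (281,237). The scene crop shows the bell and the cinnamon jar where they stood, so I hand in.

```bash
python3 -c "
from plant import robot
print(robot.job_done())"
```

```text
the job is handed in; nothing more can be done
None
```

The tray is laid and handed in after about 35 s: the tea light is in the middle, the sugar jar about 6 cm to its left, the milk tin about 6 cm to its right with the orange note flat on top, and the cinnamon jar and bell were not touched.

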